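# Switch off the sauce warmer behind its push-latch flap

### The job

Closing time at the condiment counter: switch off the sauce warmer. Press its switch flap in so that the flap pops open by itself, push down the raised end of the rocker switch underneath until the rocker snaps over, then press the flap shut again until it latches and stays closed. Do it all with the fingertips or the outside of the fingers, grasp and lift nothing, and leave the shaker, cups, bottles, jar, lid and spoon where they stand.

Things in the scene. Friction and masses are not known exactly. Their poses are not given: they have to be found in the camera images.
- warmer: Steel countertop sauce warmer, fixed, 220 (x) x 350 (y) x 110 mm high; origin: centre of its underside, on the counter. x points from its front (robot side, two dials) to its back, y to its left, z up. Two pots with knobbed covers on its left half, at y +25 and +122, rise 48 above the deck. The black switch flap lies in the deck at its right end, near the front edge.
- flap (a joint): Flap angle (rad): 0 latched shut, 1.5 popped open (almost upright), -0.12 pressed in to its hard stop. Push-push latch: a full press near the free edge (2 N, then the stop) trips it; as the finger leaves, a spring swings it open in about 1 s. To close, push its outer face over and down to the stop (2 to 4 N at the free edge), let go: it stays at 0. One more full press would open it again.
- flap_press (a point): Where to press: on the flap's outer (top) face, mid-length, 50 mm from the hinge axis, 12 from the free edge; moves with the flap; axes as the warmer's when shut. The flap is a black plate 61 (x) x 110 (y) x 8 thick, hinged at its far (warmer +x) edge, free edge to the front. Shut, its top is level, 6 above the deck.
- flap_hinge (a point): Middle of the flap's hinge axis, which runs along the warmer's y; fixed at (-33, -105, 112) mm in the warmer's frame. The flap's outer face lies 4 from the axis. The deck is 2 below this point and clear for 60 mm behind it; the shaker and the cup stack stand farther back.
- striker_end (a point): Lower end of the flap's latch striker, a white tongue 22 wide (y) that hangs 32 mm below the flap's underside, 49 from the hinge axis and 36 to the left (+y) of the flap's middle; it moves with the flap and sticks out to the front when the flap stands open.
- rocker (a joint): Rocker switch angle (rad): 0 on, as found, its right-hand (warmer -y) end raised; 0.36 off, that end down. It snaps over by itself past 0.22 and stays; about 2 N at its end.
- rocker_end (a point): Where to press the rocker: on its top face, 19 mm from its pivot towards its raised right-hand end. White paddle 26 (x) x 50 (y) in a recess 66 x 116 under the flap; its middle is 42 in front of the hinge axis, 19 right of the flap's middle. The raised end stands 9 below the deck, 18 once off; 14 of free recess lie beyond that end; recess floor 22 below the deck.
- shaker: Steel shaker, 42 diameter x 80 high, loose on the warmer's deck behind the flap; origin at the centre of its underside. Leave it alone.
- cup_stack: Stack of small white portion cups, 62 diameter x 54 high, loose on the warmer's deck behind the flap; origin at the centre of its underside. Leave it alone.
- jar_lid: White jar lid, a disc 82 diameter x 14 high, loose on the counter in front of the warmer; origin under its centre. Leave it alone.
- spoon: Steel spoon 160 mm long lying on the counter in front of the warmer, loose; origin under its middle. Leave it alone.
- cruet_a: Glass sauce bottle with red cap, 72 diameter x 193 high, standing in the clear tray at the right; origin at the centre of its underside. Leave it alone.
- cruet_b: A second bottle like it, in the same tray. Leave it alone.
- squeeze: Red squeeze bottle with a green nozzle, 64 diameter x 185 high, in the tray; origin at the centre of its underside. Leave it alone.
- jar: Glass jar with a metal cap, 66 diameter x 85 high, in the tray; origin at the centre of its underside. Leave it alone.

How it is judged:
By the outcome, as a careful person would: the job done as asked, in the order asked, and still so for the second after the job is handed in, with the robot touching nothing.
It also fails if it takes over 48 s, if anything falls off the work surface, if the arm or the gripper's body presses on something with over 40 N, if the wrist force passes 120 N, or if a joint passes its speed limit or range.

### The arm

A 6-joint arm with a two-finger parallel gripper is mounted at the origin on the work surface. World frame = base frame: x ahead of the robot, y to its left, z up, the work surface at z = 0. Lengths are in m, angles in degrees, forces in N, time in s.
With the tool pointing down it reaches from about 0.375 to 0.9 m from the base axis. Payload 3.1 kg.
Tool frame: the origin (TCP) lies between the finger pads; the fingertips stand 11 mm ahead of it and the grasp point (between the pads) lies 8 mm behind it; x points along the fingers, y is the direction in which the jaws open and shut, and the axes are right-handed (so a half turn about x gives the same grasp; the last joint's range is limited). The gripper opens to 87 mm and grips with 3 to 60 N. Pads are 19 mm wide; open, the fingers measure 117 mm over their backs; the gripper's body (75 mm by 190 mm) begins 51 mm behind the grasp point.
Start: joints at [-75.716, 30.224, 82.088, -0, 67.689, -10.227], TCP at [0.259, -0.569, 0.234] pointing down, gripper open.
Joint ranges: [-176.69, 176.69], [-43.24, 126.21], [12.49, 139.97], [-82, 262], [0, 151.66], [-163.58, 163.58]. Speed limits (degrees/s): [159.86, 159.86, 180, 180, 180, 180].

### API

Orientations are given as a 3x3 rotation matrix whose columns are the frame's x, y, z axes.
In Python, from rig import bot gives the robot as it stands.
- The arm moves only by the shell command python3 -m inch 'ROWS' [OPENING]. ROWS is a JSON object of lists of equal length, an entry for each row: "dp": the shift along the tool's x, y, z in mm, a list of three; "yaw": the turn about the tool's x in degrees. In form: {"dp": [[tx, ty, tz], ...], "yaw": [yaw, ...]}. A call has 1 to 20 rows; each row shifts and turns the commanded pose from where the row before left it, along the tool's axes as they then stand; what a row does not reach is not made up. A row lasts 1/12 s, in which the tool goes at most 41.7 mm and 7.16 degrees, less where a joint would pass 70% of its speed; a pose out of reach is approached as far as the arm can. A call is refused whole if a number of a shift passes 41.7 or a number of a turn 7.16, either way. A call with a gripper value outside its range is refused whole. OPENING is the finger opening in mm, from 0 to 87, set as the call begins (- or left out, the last holds). The fingers move at their own pace and stop on an object; the grip force is fixed at half the most. Time passes only in rows, so rows that do not move let the fingers close. It gives the time, the measured TCP pose, the force and the opening at its end, in the units of the state.
- bot.read_state(): the state, without advancing time (a new reading comes with each control period).
- bot.capture(name): name is "scene" or "top" or "wrist"; returns a dict with "color" (400x640x3 uint8, red, green, blue), "intrinsics" (3x3 intrinsics, pixels), "pose" (4x4, takes a point from camera to world coordinates). Camera axes: x right, y down, z forward; pixel columns grow to the right and rows downward; lengths in m; the calibration is good to about 2 mm. A picture is of the moment at which its call begins. There is no depth.
- bot.hand_in(): hands the job in, once; it reports no verdict.
The state is a dict: "time_s": time; "joint_positions": joint angles; "qvel": joint speeds; "tau": joint torques, N m; "position": TCP position; "tcp_rot": TCP orientation; "force": force on the tool from outside, world axes, zero at the start; "moment": the same for the moment, N m; "opening": opening from 0.0 (shut) to 1.0 (fully open).
Only numpy, scipy, OpenCV 4.12 (cv2) and the standard library are available. Lean on these libraries where they do the work, as an engineer would, in place of code of your own. Each camera call takes 0.05 s, during which the arm holds its last target.

## Working session

There is one attempt and no reset: what is moved stays moved. The work goes in short steps, Python scripts to look and compute and a shell command to move; the robot and the scene stay as the last step left them, time stands still between calls to the robot, and variables do not carry over. Pictures are saved under pics/ and viewed, and the job is handed in when it is done.

```bash
mkdir -p pics; ls
python3 - <<'E'
from rig import bot
import cv2,numpy as np
s=bot.read_state()
print(s)
for n in ["scene","top","wrist"]:
    c=bot.capture(n); cv2.imwrite(f"pics/{n}0.png",c["color"][:,:,::-1]); print(n,c["intrinsics"].tolist(),np.round(c["pose"],4).tolist())
E
```

```text
pics
{'time_s': 0.0, 'joint_positions': array([-7.57145313e+01,  3.02775827e+01,  8.21581465e+01,  1.61781796e-03,
        6.76901898e+01, -1.02274239e+01]), 'qvel': array([ 0.04841292,  0.05085417, -0.02604643,  0.05365626, -0.03927521,
        0.01318244]), 'tau': array([ 2.65023664e-04, -4.40037704e+01, -1.76593834e+01,  6.33148011e-02,
        5.82917745e-02, -1.70504159e-04]), 'position': array([ 0.25916112, -0.56793471,  0.23257669]), 'tcp_rot': array([[-5.16974750e-04,  4.14887654e-01, -9.09872501e-01],
       [ 2.13618935e-03, -9.09870088e-01, -4.14887767e-01],
       [-9.99997585e-01, -2.15814645e-03, -4.15898726e-04]]), 'force': array([0.01432168, 0.0481172 , 0.14623327]), 'moment': array([-0.0426685 , -0.05361512, -0.03217507]), 'opening': 0.9988685052530001}
scene [[490.35729432695064, 0.0, 323.1716872806511], [0.0, 490.35729432695064, 205.09574039023542], [0.0, 0.0, 1.0]] [[-0.683, 0.5685, -0.4586, 1.1313], [0.7302, 0.5176, -0.446, 0.5022], [-0.0162, -0.6395, -0.7687, 1.0606], [0.0, 0.0, 0.0, 1.0]]
top [[406.96257540756227, 0.0, 316.5914078942727], [0.0, 406.96257540756227, 199.58201653331275], [0.0, 0.0, 1.0]] [[-0.0025, -0.9984, 0.0573, 0.493], [-0.9999, 0.0017, -0.014, -0.0514], [0.0139, -0.0573, -0.9983, 1.099], [0.0, 0.0, 0.0, 1.0]]
wrist [[277.4350983079349, 0.0, 317.5382042871426], [0.0, 277.4350983079349, 198.76905874645715], [0.0, 0.0, 1.0]] [[0.415, -0.8697, -0.2672, 0.3324], [-0.9098, -0.397, -0.1211, -0.5344], [-0.0007, 0.2933, -0.956, 0.3839], [0.0, 0.0, 0.0, 1.0]]
```

View pics/scene0.png

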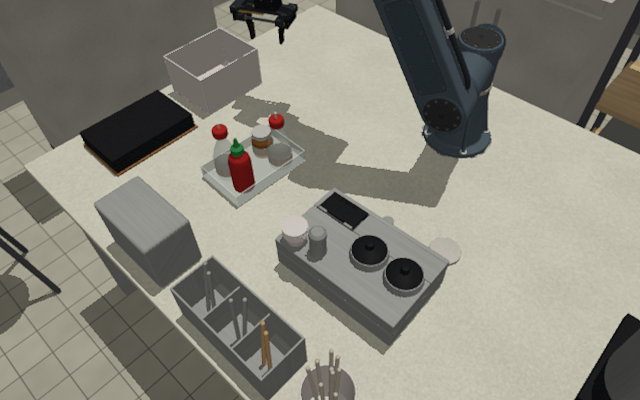

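View pics/top0.png

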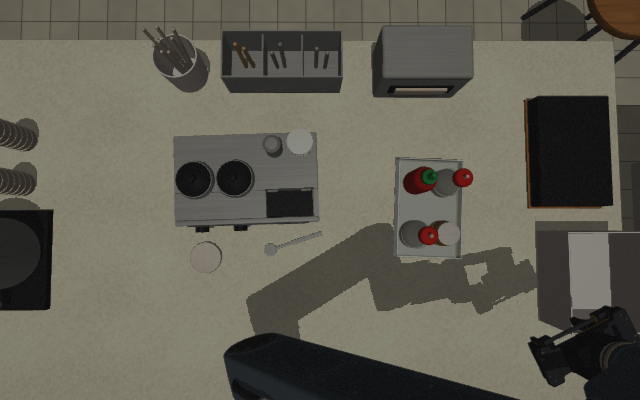

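View pics/wrist0.png

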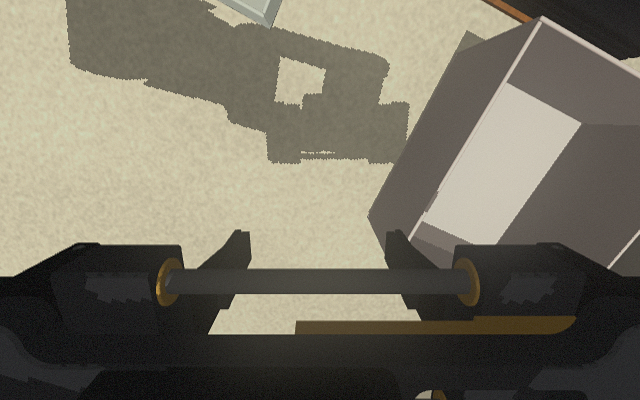

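The overview shows the warmer in the top view at about (175–318, 133–226), with the flap at (267–313, 190–217). The shaker is at (272,146), the cups at (300,142), and the tray of bottles is on the right. Next I'll zoom in to locate it precisely.

Run:
```python
import cv2
a=cv2.imread("pics/top0.png")[120:240,165:330]
cv2.imwrite("pics/topz.png",cv2.resize(a,None,fx=4.8,fy=4.8,interpolation=cv2.INTER_CUBIC))
a=cv2.imread("pics/scene0.png")[180:350,265:465]
cv2.imwrite("pics/scz.png",cv2.resize(a,None,fx=3.5,fy=3.5,interpolation=cv2.INTER_CUBIC))
```

```text
(no output)
```

View pics/topz.png

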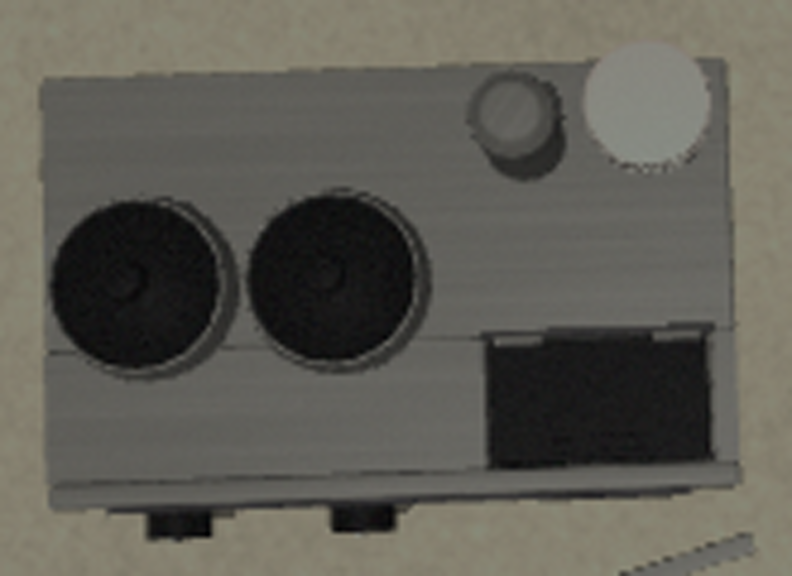

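View pics/scz.png

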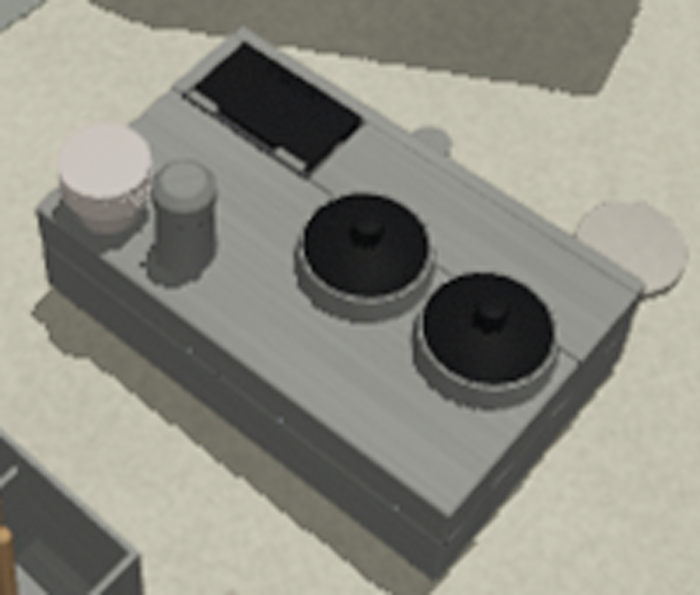

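```bash
cat > h.py <<'E'
import numpy as np,cv2
from scipy.optimize import least_squares
def proj(c,P):
    T=np.linalg.inv(c["pose"]); q=np.atleast_2d(P)@T[:3,:3].T+T[:3,3]
    u=q@np.array(c["intrinsics"]).T
    return u[:,:2]/u[:,2:]
def ray(c,uv,z):
    d=c["pose"][:3,:3]@np.linalg.inv(c["intrinsics"])@np.array([uv[0],uv[1],1.])
    o=c["pose"][:3,3]; return o+d*(z-o[2])/d[2]
E
python3 - <<'E'
from rig import bot
from h import *
t=bot.capture("top"); s=bot.capture("scene")
L=np.array([[110,175,110],[110,-175,110],[-34,-50,116],[-34,-160,116],[-95,-160,116],[-95,-50,116.]])/1e3
tp=np.array([[42,78],[725,60],[487,337],[712,333],[713,458],[489,466]])/4.8+[165,120]
S=np.array([[110,-175,110],[110,175,110],[-110,175,110],[-34,-50,116],[-34,-160,116],[-95,-160,116],[-95,-50,116]])/1e3
sp=np.array([[38,210],[447,517],[642,290],[309,173],[184,90],[243,43],[361,121]])/3.5+[265,180]
def w(p,A):
    c,n=np.cos(p[2]),np.sin(p[2]); return A@np.array([[c,-n,0],[n,c,0],[0,0,1]]).T+[p[0],p[1],0]
for sel in (0,1,2):
    def f(p):
        r=[]
        if sel!=1:r.append(proj(t,w(p,L))-tp)
        if sel!=0:r.append(proj(s,w(p,S))-sp)
        return np.vstack(r).ravel()
    r=least_squares(f,[.6,.1,0.]); print(r.x,np.degrees(r.x[2])); print(r.fun.reshape(-1,2).round(1).tolist())
p=r.x; np.save("p.npy",p)
for n,v in dict(hinge=[-33,-105,112],press=[-83,-105,116],rock=[-75,-143,101],rend_edge=[-75,-149,101],recR=[-75,-163,110]).items(): print(n,w(p,np.array([v])/1e3).round(4))
print("shaker",ray(t,[272,143],.19),"cups",ray(t,[300,141.5],.164))
print("jar/cruet", ray(t,[463,177],.19),ray(t,[428,177],.185),ray(t,[429,235],.193))
E
```

```text
[0.60168686 0.10596654 0.03121802] 1.7886610497446136
[[-0.3, -0.3], [0.5, -0.9], [0.4, 1.2], [-1.0, 0.6], [-0.3, -0.3], [0.7, -0.4]]
[0.60705252 0.10862292 0.02810928] 1.610543084181978
[[-2.1, -0.3], [-0.1, 1.5], [1.4, -1.1], [-0.6, -0.5], [1.0, 0.3], [0.1, -0.2], [0.2, -0.6]]
[0.60435999 0.10708351 0.02689807] 1.5411461040764207
[[-0.6, -1.7], [0.2, -1.7], [-0.1, 0.2], [-1.5, -0.2], [-1.0, -1.1], [0.1, -1.4], [-1.7, -1.5], [0.0, 0.2], [1.5, -2.1], [-0.3, -1.5], [1.4, -0.7], [0.4, -1.1], [0.5, -1.6]]
hinge [[0.5742 0.0012 0.112 ]]
press [[ 5.242e-01 -1.000e-04  1.160e-01]]
rock [[ 0.5332 -0.0379  0.101 ]]
rend_edge [[ 0.5334 -0.0439  0.101 ]]
recR [[ 0.5338 -0.0579  0.11  ]]
shaker [0.67293779 0.03595869 0.19      ] cups [ 0.68161445 -0.02637403  0.164     ]
jar/cruet [ 0.59559721 -0.39461002  0.19      ] [ 0.59623577 -0.31679112  0.185     ] [ 0.46550723 -0.31433387  0.193     ]
```

```bash
python3 -m inch '{"dp":[[-10,0,0],[-20,0,0],[-20,0,0],[-10,0,0],[0,0,0]],"yaw":[4,7,7,5,0]}' 
python3 -m inch '{"dp":[[0,-10,-5],[0,-20,-11],[0,-28,-15.5],[0,-28,-15.5],[0,-28,-15.5],[0,-28,-15.5],[0,-28,-15.5],[0,-28,-15.5],[0,-28,-15.5],[0,-28,-15.5],[0,-28,-15.5],[0,-28,-15.5],[0,-28,-15.5],[0,-28,-15.5],[0,-28,-15.5],[0,-28,-15.5],[0,-28,-15.5],[0,-28,-15.5],[0,-20,-11],[0,-10,-5]],"yaw":[0,0,0,0,0,0,0,0,0,0,0,0,0,0,0,0,0,0,0,0]}'
python3 - <<'E'
from rig import bot
from h import *
s=bot.read_state(); print(s["time_s"],s["position"],s["tcp_rot"].round(4).tolist(),s["joint_positions"].round(1))
for n in ["wrist","scene"]:
    c=bot.capture(n); cv2.imwrite(f"pics/{n}1.png",c["color"][:,:,::-1])
E
```

```text
time_s: 0.67
position: [0.2598, -0.5702, 0.2965]
tcp_rot: [[0.002, 0.025, -1.0], [-0.006, -1.0, -0.025], [-1.0, 0.006, -0.001]]
force: [0.2, -0.9, 0.5]
opening: 1.0
time_s: 2.33
position: [0.5253, -0.0499, 0.2921]
tcp_rot: [[-0.003, 0.031, -1.0], [0.002, -1.0, -0.031], [-1.0, -0.002, 0.003]]
force: [-1.2, -0.0, -0.1]
opening: 1.004
2.3333 [ 0.52530507 -0.04991983  0.29212006] [[-0.0027, 0.0315, -0.9995], [0.002, -0.9995, -0.0315], [-1.0, -0.0021, 0.0026]] [-17.6  18.8  91.7   0.1  69.7  70.6]
```

View pics/wrist1.png

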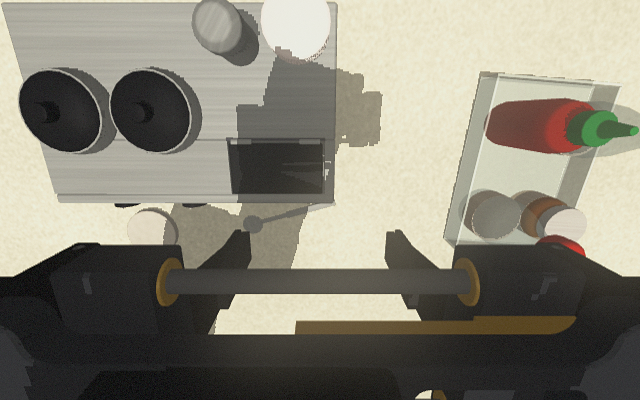

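View pics/scene1.png

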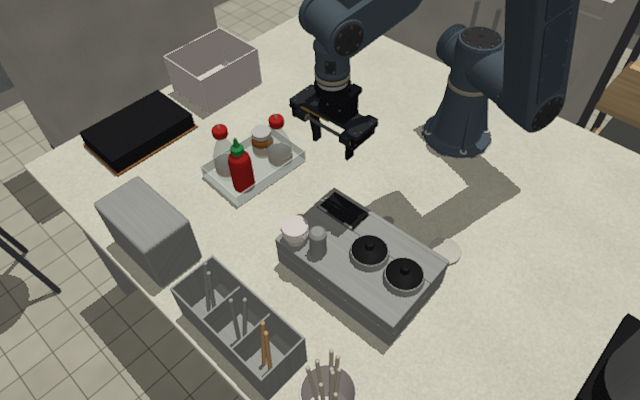

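Run:
```python
from rig import bot
from h import *
c=bot.capture("wrist")
for uv in [(229,139),(324,139),(324,193),(231,194)]: print(ray(c,uv,.116).round(4))
for uv in [(337,2),(335,203)]: print("deck",ray(c,uv,.110).round(4))
for uv in [(236,232),(250,232),(386,232),(400,232)]: print("tip",ray(c,uv,bot.read_state()["position"][2]-.011).round(4))
a=c["color"][110:270,190:420,::-1]; cv2.imwrite("pics/w1z.png",cv2.resize(a,None,fx=3.4,fy=3.4,interpolation=cv2.INTER_CUBIC))
```

```text
[0.5738 0.0527 0.116 ]
[ 0.5773 -0.0572  0.116 ]
[ 0.5123 -0.0597  0.116 ]
[0.5074 0.0545 0.116 ]
deck [ 0.7157 -0.0655  0.11  ]
deck [ 0.4978 -0.0743  0.11  ]
tip [0.5322 0.0006 0.2816]
tip [ 0.5325 -0.0083  0.2816]
tip [ 0.5352 -0.0945  0.2816]
tip [ 0.5354 -0.1034  0.2816]
```

View pics/w1z.png

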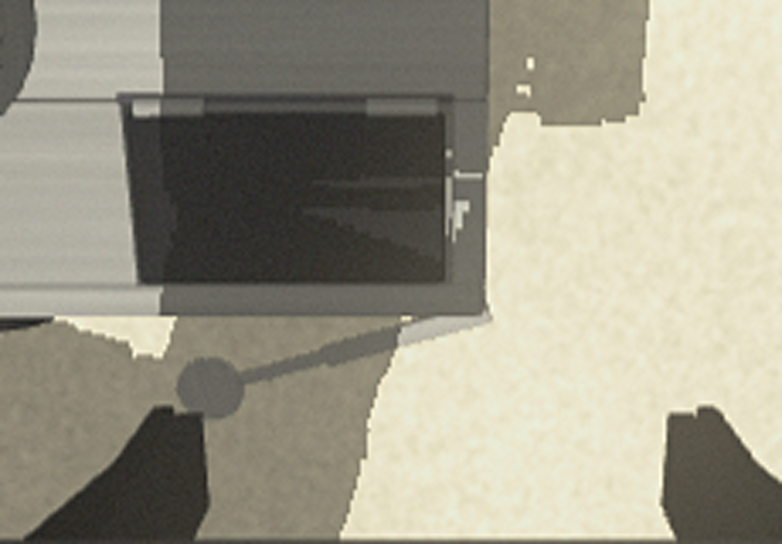

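The flap in the wrist view spans (229–324, 139–193), which agrees with the fit. The left fingertip at (243,232) is above the flap's middle, so I'll descend.

```bash
python3 -m inch '{"dp":[[15,0,0],[30,0,0],[30,0,0],[30,0,0],[30,0,0],[15,0,0],[4,0,0],[0,0,0]],"yaw":[0,0,0,0,0,0,0,0]}'
python3 -m inch '{"dp":[[2,0,0],[2,0,0],[2,0,0],[2,0,0],[0,0,0]],"yaw":[0,0,0,0,0]}'
```

```text
time_s: 3.15
position: [0.5244, -0.0545, 0.1383]
tcp_rot: [[-0.004, 0.025, -1.0], [0.001, -1.0, -0.025], [-1.0, -0.001, 0.004]]
force: [-0.3, -0.1, -0.3]
opening: 1.0
time_s: 3.57
position: [0.526, -0.0535, 0.1319]
tcp_rot: [[0.001, 0.027, -1.0], [-0.0, -1.0, -0.027], [-1.0, 0.0, -0.001]]
force: [-0.8, 0.2, 0.4]
opening: 1.002
```

```bash
python3 -m inch '{"dp":[[2,0,0],[2,0,0],[2,0,0],[0,0,0]],"yaw":[0,0,0,0]}'
python3 -m inch '{"dp":[[2,0,0],[2,0,0],[0,0,0]],"yaw":[0,0,0]}'
```

```text
time_s: 3.9
position: [0.5259, -0.0534, 0.1254]
tcp_rot: [[0.0, 0.026, -1.0], [-0.0, -1.0, -0.026], [-1.0, 0.0, -0.0]]
force: [-0.2, 0.5, 1.9]
opening: 1.001
time_s: 4.15
position: [0.526, -0.0534, 0.1223]
tcp_rot: [[0.0, 0.026, -1.0], [0.0, -1.0, -0.026], [-1.0, -0.0, -0.0]]
force: [-0.8, -1.2, 8.1]
opening: 1.003
```

```bash
python3 -m inch '{"dp":[[1.5,0,0],[0,0,0]],"yaw":[0,0]}'
python3 -m inch '{"dp":[[-10,0,0],[-20,0,10],[-25,0,25],[-25,0,30],[-20,0,20],[-15,0,10],[0,0,0],[0,0,0],[0,0,0],[0,0,0],[0,0,0],[0,0,0],[0,0,0],[0,0,0]],"yaw":[0,0,0,0,0,0,0,0,0,0,0,0,0,0]}'
python3 - <<'E'
from rig import bot
from h import *
for n in ["wrist","scene","top"]:
    c=bot.capture(n)["color"][:,:,::-1]; 
    if n=="scene": c=cv2.resize(c[170:300,260:400],None,fx=4,fy=4,interpolation=2)
    cv2.imwrite(f"pics/{n}2.png",c)
E
```

```text
time_s: 4.32
position: [0.526, -0.0534, 0.122]
tcp_rot: [[0.001, 0.027, -1.0], [0.0, -1.0, -0.027], [-1.0, -0.0, -0.001]]
force: [-3.4, -0.9, 17.0]
opening: 0.999
time_s: 5.48
position: [0.4309, -0.0559, 0.2346]
tcp_rot: [[-0.001, 0.026, -1.0], [0.0, -1.0, -0.026], [-1.0, -0.0, 0.001]]
force: [-0.3, 0.1, -0.0]
opening: 0.999
```

View pics/wrist2.png

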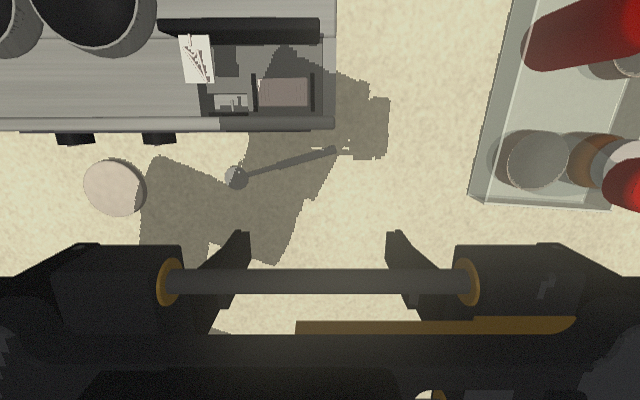

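View pics/scene2.png

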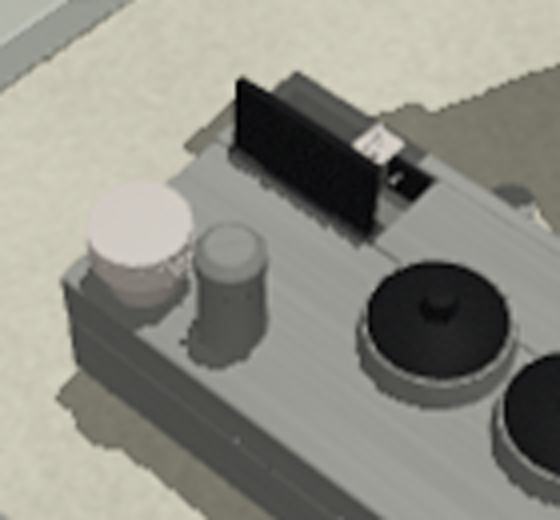

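The flap stands open, with the striker at (197,58) in the wrist view. The rocker is visible at (258–310, 78–107). I'll measure it.

Run:
```python
from rig import bot
from h import *
c=bot.capture("wrist")
a=c["color"][0:140,150:350,::-1]; cv2.imwrite("pics/w2z.png",cv2.resize(a,None,fx=4,fy=4,interpolation=cv2.INTER_CUBIC))
for uv in [(312,78),(309,107)]: print("R end",ray(c,uv,.101).round(4))
for uv in [(258,78),(258,107)]: print("L end",ray(c,uv,.092).round(4))
print("edge top flap", ray(c,(160,36),.174).round(4),ray(c,(320,42),.174).round(4))
```

```text
R end [ 0.5434 -0.0477  0.101 ]
R end [ 0.5172 -0.0453  0.101 ]
L end [0.543  0.0053 0.092 ]
L end [0.5161 0.0063 0.092 ]
edge top flap [0.5587 0.0543 0.174 ] [ 0.558  -0.0542  0.174 ]
```

View pics/w2z.png

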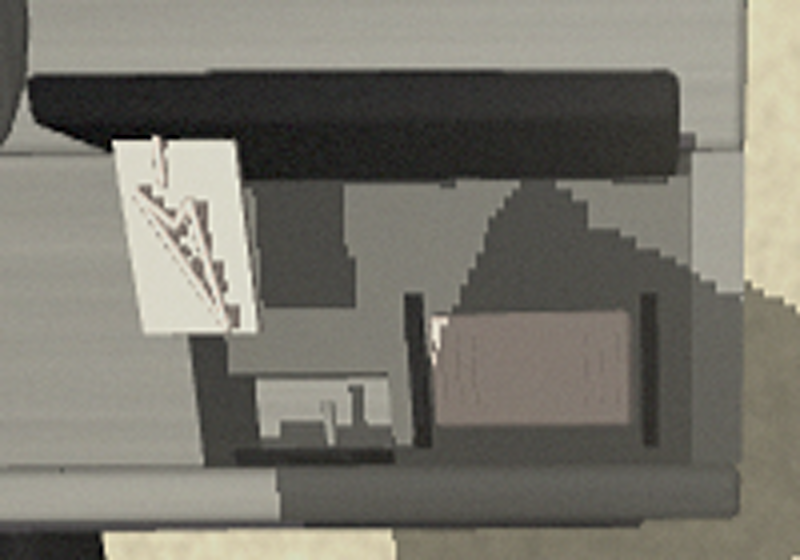

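```bash
python3 -m inch '{"dp":[[0,5,-10],[0,10,-25],[0,10,-30],[0,5,-20],[0,0,-6],[0,0,0],[0,0,0]],"yaw":[0,0,0,0,0,0,0]}'
python3 - <<'E'
from rig import bot
from h import *
print(bot.read_state()["position"])
for n in ["wrist","scene"]:
    c=bot.capture(n)["color"][:,:,::-1]; 
    if n=="scene": c=cv2.resize(c[130:280,260:400],None,fx=4,fy=4,interpolation=2)
    cv2.imwrite(f"pics/{n}3.png",c)
E
```

```text
time_s: 6.27
position: [0.5217, -0.0831, 0.2345]
tcp_rot: [[-0.002, 0.027, -1.0], [0.001, -1.0, -0.027], [-1.0, -0.001, 0.002]]
force: [-0.0, 0.2, -0.4]
opening: 1.001
[ 0.52168729 -0.08313097  0.23451292]
```

View pics/wrist3.png

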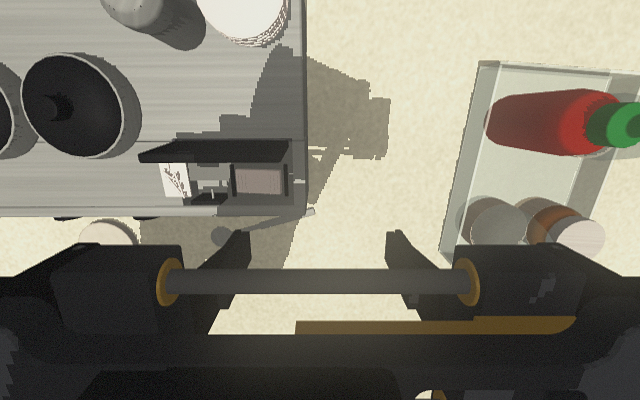

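View pics/scene3.png

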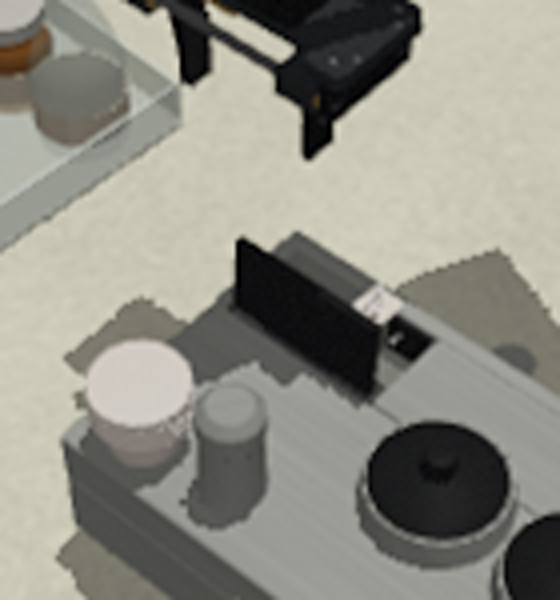

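The rocker's raised end is at about (286,181) in the wrist view, and the fingertip is at (243,232).

Run:
```python
from rig import bot
from h import *
c=bot.capture("wrist")
print("Rend",[ray(c,u,.101).round(4) for u in [(284,168),(284,195)]],"flap top edge front/back",[ray(c,(u,v),.174).round(4) for u,v in [(290,140),(290,150)]])
print("tip",[ray(c,(u,232),bot.read_state()["position"][2]-.011).round(4) for u in(236,250)])
a=c["color"][120:250,130:330,::-1]; cv2.imwrite("pics/w3z.png",cv2.resize(a,None,fx=4,fy=4,interpolation=cv2.INTER_CUBIC))
```

```text
Rend [array([ 0.5462, -0.0473,  0.101 ]), array([ 0.517, -0.047,  0.101])] flap top edge front/back [array([ 0.5819, -0.0605,  0.174 ]), array([ 0.5744, -0.0605,  0.174 ])]
tip [array([ 0.5283, -0.0309,  0.2239]), array([ 0.5285, -0.0398,  0.2239])]
```

View pics/w3z.png

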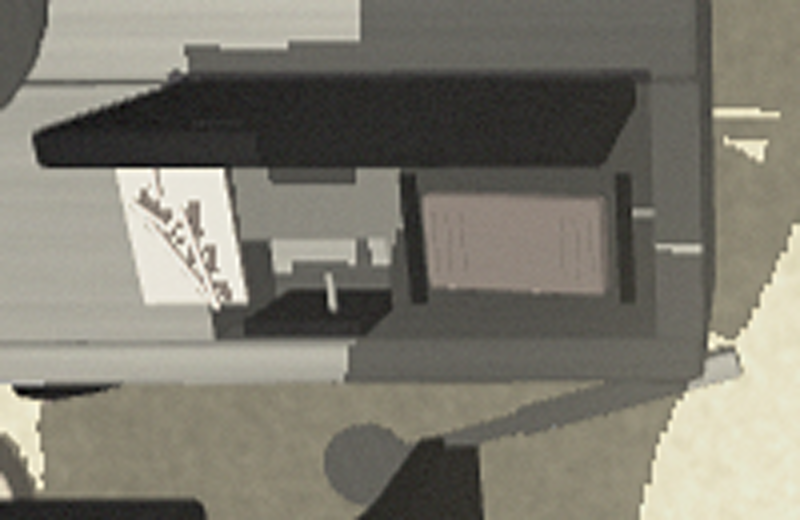

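```bash
python3 -m inch '{"dp":[[10,3,0],[20,0,0],[25,0,0],[25,0,0],[15,0,0],[8,0,0],[3,0,0],[0,0,0]],"yaw":[0,0,0,0,0,0,0,0]}'
python3 -m inch '{"dp":[[2,0,0],[2,0,0],[2,0,0],[0,0,0]],"yaw":[0,0,0,0]}'
python3 - <<'E'
from rig import bot
from h import *
for n in ["wrist","scene"]:
    c=bot.capture(n)["color"][:,:,::-1]; 
    if n=="scene": c=cv2.resize(c[130:280,260:400],None,fx=4,fy=4,interpolation=2)
    cv2.imwrite(f"pics/{n}4.png",c)
E
```

```text
time_s: 7.08
position: [0.5223, -0.0865, 0.1286]
tcp_rot: [[-0.001, 0.026, -1.0], [0.0, -1.0, -0.026], [-1.0, -0.0, 0.001]]
force: [0.5, -0.1, 0.5]
opening: 0.998
time_s: 7.42
position: [0.5228, -0.0866, 0.1234]
tcp_rot: [[0.001, 0.026, -1.0], [-0.0, -1.0, -0.026], [-1.0, 0.0, -0.001]]
force: [-0.4, 0.2, -0.3]
opening: 0.998
```

View pics/wrist4.png

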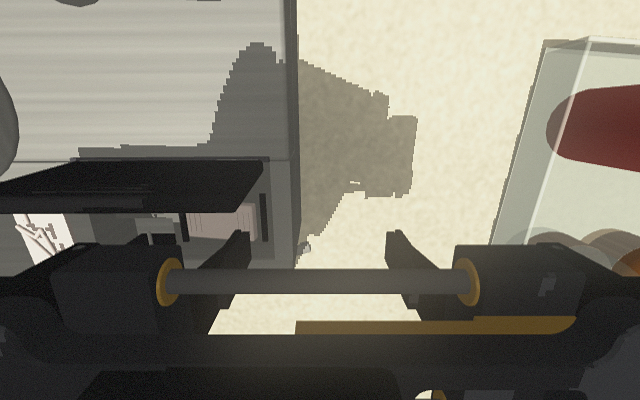

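View pics/scene4.png

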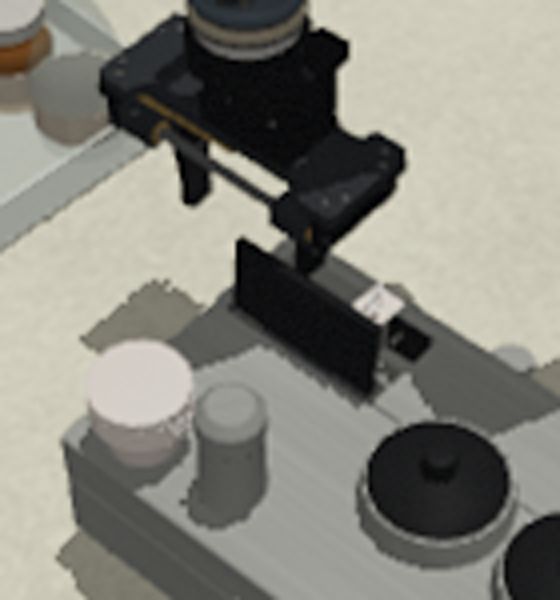

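The fingertip is in front of the flap at (240,232), with the rocker just ahead of it at (190–257, 213–240) in the wrist view. Clearances look good, so I'll press.

```bash
python3 -m inch '{"dp":[[3,0,0],[3,0,0],[2,0,0],[2,0,0],[0,0,0]],"yaw":[0,0,0,0,0]}'
python3 -m inch '{"dp":[[2,0,0],[0,0,0]],"yaw":[0,0]}'
python3 -m inch '{"dp":[[2,0,0],[0,0,0]],"yaw":[0,0]}'
```

```text
time_s: 7.93
position: [0.5226, -0.0866, 0.1126]
tcp_rot: [[-0.0, 0.026, -1.0], [0.0, -1.0, -0.026], [-1.0, -0.0, 0.0]]
force: [-0.5, -0.4, 0.2]
opening: 0.996
time_s: 8.1
position: [0.5227, -0.0867, 0.1109]
tcp_rot: [[-0.0, 0.026, -1.0], [-0.0, -1.0, -0.026], [-1.0, 0.0, 0.0]]
force: [0.1, -0.2, 1.7]
opening: 1.0
time_s: 8.27
position: [0.5226, -0.0864, 0.1088]
tcp_rot: [[-0.0, 0.026, -1.0], [0.0, -1.0, -0.026], [-1.0, -0.0, 0.0]]
force: [0.2, -0.0, 0.1]
opening: 0.998
```

```bash
python3 -m inch '{"dp":[[2,0,0],[0,0,0]],"yaw":[0,0]}'
python3 -m inch '{"dp":[[2,0,0],[0,0,0]],"yaw":[0,0]}'
python3 -m inch '{"dp":[[1.5,0,0],[0,0,0]],"yaw":[0,0]}'
```

```text
time_s: 8.43
position: [0.5224, -0.0863, 0.1066]
tcp_rot: [[-0.001, 0.026, -1.0], [0.0, -1.0, -0.026], [-1.0, -0.0, 0.001]]
force: [-0.8, 0.0, 0.1]
opening: 0.998
time_s: 8.6
position: [0.5228, -0.0864, 0.1052]
tcp_rot: [[0.0, 0.026, -1.0], [0.0, -1.0, -0.026], [-1.0, -0.0, -0.0]]
force: [0.3, 0.2, 1.7]
opening: 0.993
time_s: 8.77
position: [0.5229, -0.0865, 0.1048]
tcp_rot: [[0.0, 0.026, -1.0], [0.0, -1.0, -0.026], [-1.0, -0.0, -0.0]]
force: [-1.8, -0.1, 10.6]
opening: 0.999
```

The rocker snapped over and reached its stop. I'll retreat up and back to verify it.

```bash
python3 -m inch '{"dp":[[-10,0,0],[-20,0,0],[-30,0,0],[-30,0,10],[-25,0,30],[-15,0,30],[0,0,20],[0,0,0],[0,0,0]],"yaw":[0,0,0,0,0,0,0,0,0]}'
python3 - <<'E'
from rig import bot
from h import *
c=bot.capture("wrist")
a=c["color"][0:140,120:320,::-1]; cv2.imwrite("pics/w5z.png",cv2.resize(a,None,fx=4,fy=4,interpolation=cv2.INTER_CUBIC))
E
```

```text
time_s: 9.52
position: [0.4323, -0.0889, 0.2341]
tcp_rot: [[0.001, 0.025, -1.0], [-0.0, -1.0, -0.025], [-1.0, 0.0, -0.001]]
force: [0.8, 1.1, -0.1]
opening: 1.003
```

View pics/w5z.png

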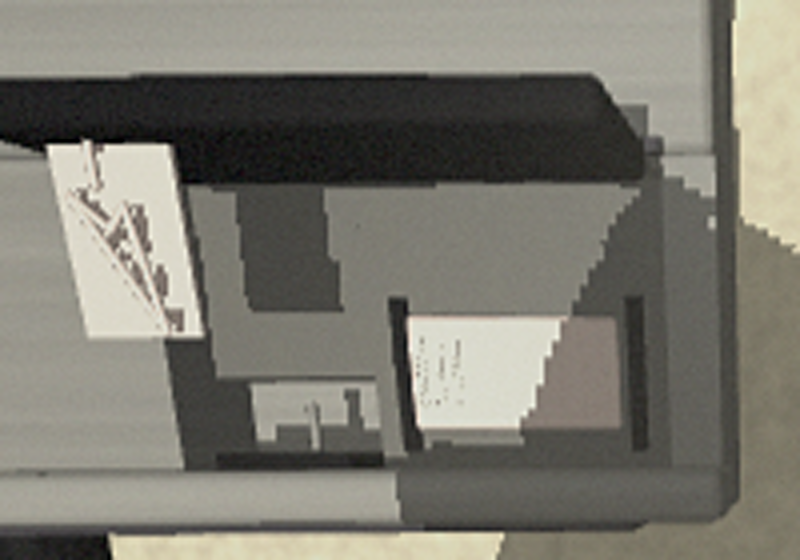

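The rocker is over: its left end (zoom x≈408) is now raised and lit, and a gap has opened at the right end (622). Now the finger goes over and behind the flap.

```bash
python3 -m inch '{"dp":[[0,-5,-10],[0,-5,-25],[0,-5,-30],[0,-5,-30],[0,-5,-30],[0,-5,-28],[0,-4,-15],[0,0,-6],[0,0,0],[0,0,0]],"yaw":[0,0,0,0,0,0,0,0,0,0]}'
python3 - <<'E'
from rig import bot
from h import *
print(bot.read_state()["position"])
for n in ["wrist","scene"]:
    c=bot.capture(n)["color"][:,:,::-1]; 
    if n=="scene": c=cv2.resize(c[130:280,260:400],None,fx=4,fy=4,interpolation=2)
    cv2.imwrite(f"pics/{n}6.png",c)
E
```

```text
time_s: 10.4
position: [0.6055, -0.0499, 0.2324]
tcp_rot: [[-0.002, 0.027, -1.0], [0.0, -1.0, -0.027], [-1.0, -0.0, 0.002]]
force: [-0.5, -0.2, 0.5]
opening: 0.998
[ 0.60549914 -0.04988118  0.23243774]
```

View pics/wrist6.png

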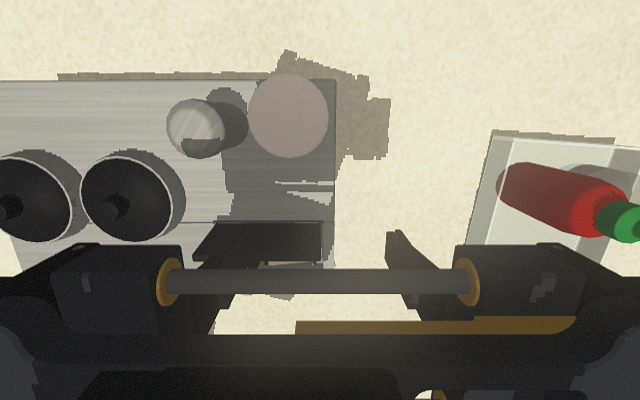

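View pics/scene6.png

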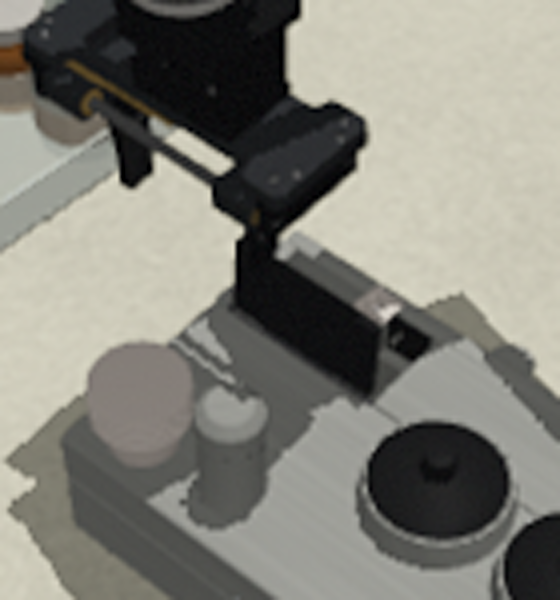

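The finger is just behind the open flap; in the wrist view the cups are at (289,115) and the shaker at (197,128), both clear. I'll lower it behind the flap and begin pushing.

```bash
python3 -m inch '{"dp":[[10,0,0],[20,0,0],[20,0,0],[10,0,0],[0,0,0]],"yaw":[0,0,0,0,0]}'
python3 -m inch '{"dp":[[0,0,6],[0,0,6],[0,0,6],[0,0,5],[0,0,5],[1,0,5],[1,0,4],[0,0,0]],"yaw":[0,0,0,0,0,0,0,0]}'
python3 - <<'E'
from rig import bot
from h import *
print(bot.read_state()["position"])
for n in ["wrist","scene"]:
    c=bot.capture(n)["color"][:,:,::-1]; 
    if n=="scene": c=cv2.resize(c[130:280,260:400],None,fx=4,fy=4,interpolation=2)
    cv2.imwrite(f"pics/{n}7.png",c)
E
```

```text
time_s: 10.92
position: [0.6031, -0.0501, 0.1707]
tcp_rot: [[-0.006, 0.026, -1.0], [0.002, -1.0, -0.026], [-1.0, -0.002, 0.006]]
force: [0.2, 0.2, 0.1]
opening: 1.0
time_s: 11.58
position: [0.5676, -0.0512, 0.1716]
tcp_rot: [[-0.001, 0.026, -1.0], [0.0, -1.0, -0.026], [-1.0, -0.0, 0.001]]
force: [-0.4, -0.4, 1.1]
opening: 1.001
[ 0.56764696 -0.05124069  0.17161691]
```

View pics/scene7.png

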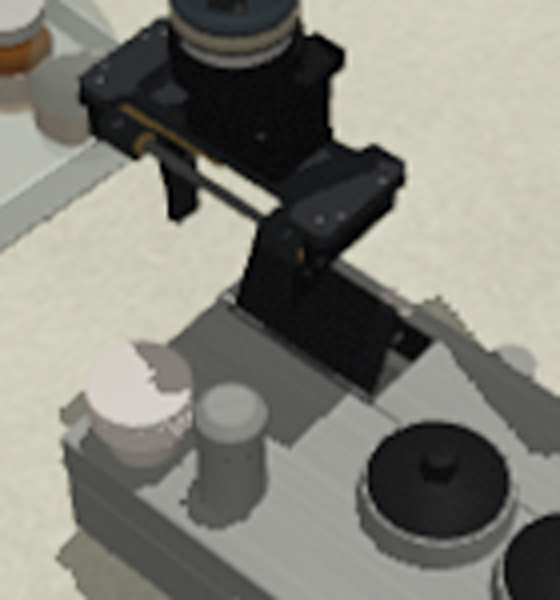

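The flap is leaning forward against the finger, so I'll keep following it over.

```bash
python3 -m inch '{"dp":[[3,0,5.5],[3,0,5.5],[4,0,5],[4.5,0,4.5],[5,0,4.5],[5.5,0,4],[6,0,3.5],[6,0,3.5],[3,0,2],[0,0,2],[0,0,0]],"yaw":[0,0,0,0,0,0,0,0,0,0,0]}'
python3 - <<'E'
from rig import bot
from h import *
print(bot.read_state()["position"])
for n in ["wrist","scene"]:
    c=bot.capture(n)["color"][:,:,::-1]; 
    if n=="scene": c=cv2.resize(c[130:280,260:400],None,fx=4,fy=4,interpolation=2)
    cv2.imwrite(f"pics/{n}8.png",c)
E
```

```text
time_s: 12.6
position: [0.5274, -0.0521, 0.131]
tcp_rot: [[-0.003, 0.027, -1.0], [0.001, -1.0, -0.027], [-1.0, -0.001, 0.003]]
force: [-1.1, -0.2, 1.5]
opening: 1.0
[ 0.52742708 -0.05205422  0.13099681]
```

View pics/scene8.png

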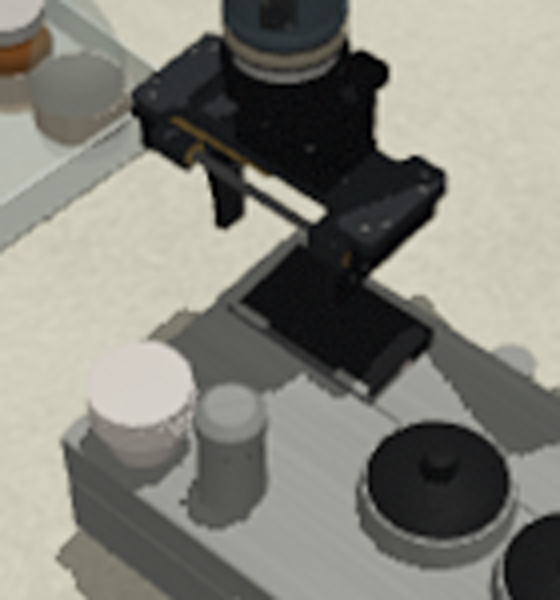

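The flap is nearly shut under the finger. I'll press it to the stop.

```bash
python3 -m inch '{"dp":[[2,0,0],[2,0,0],[2,0,0],[0,0,0]],"yaw":[0,0,0,0]}'
python3 -m inch '{"dp":[[2,0,0],[2,0,0],[0,0,0]],"yaw":[0,0,0]}'
```

```text
time_s: 13.03
position: [0.5285, -0.0523, 0.1251]
tcp_rot: [[-0.001, 0.026, -1.0], [0.0, -1.0, -0.026], [-1.0, -0.0, 0.001]]
force: [-0.5, 0.8, 0.4]
opening: 0.995
time_s: 13.28
position: [0.5291, -0.0524, 0.1226]
tcp_rot: [[0.001, 0.026, -1.0], [0.0, -1.0, -0.026], [-1.0, -0.0, -0.001]]
force: [-3.4, 0.4, 10.2]
opening: 0.999
```

```bash
python3 -m inch '{"dp":[[1.5,0,0],[0,0,0]],"yaw":[0,0]}'
python3 -m inch '{"dp":[[-5,0,0],[-10,0,0],[-20,0,0],[-25,0,10],[-25,0,25],[-20,0,30],[0,0,20],[0,0,0],[0,0,0],[0,0,0],[0,0,0],[0,0,0],[0,0,0],[0,0,0],[0,0,0],[0,0,0],[0,0,0],[0,0,0]],"yaw":[0,0,0,0,0,0,0,0,0,0,0,0,0,0,0,0,0,0]}'
python3 - <<'E'
from rig import bot
from h import *
for n in ["wrist","scene","top"]:
    c=bot.capture(n)["color"][:,:,::-1]; 
    if n=="scene": c=cv2.resize(c[130:280,260:400],None,fx=4,fy=4,interpolation=2)
    cv2.imwrite(f"pics/{n}9.png",c)
E
```

```text
time_s: 13.45
position: [0.5291, -0.0524, 0.1223]
tcp_rot: [[0.001, 0.026, -1.0], [0.0, -1.0, -0.026], [-1.0, -0.0, -0.001]]
force: [-3.9, -0.3, 17.4]
opening: 1.001
time_s: 14.95
position: [0.4438, -0.0546, 0.225]
tcp_rot: [[-0.0, 0.026, -1.0], [0.0, -1.0, -0.026], [-1.0, -0.0, 0.0]]
force: [-0.4, -0.5, 0.1]
opening: 1.001
```

View pics/scene9.png

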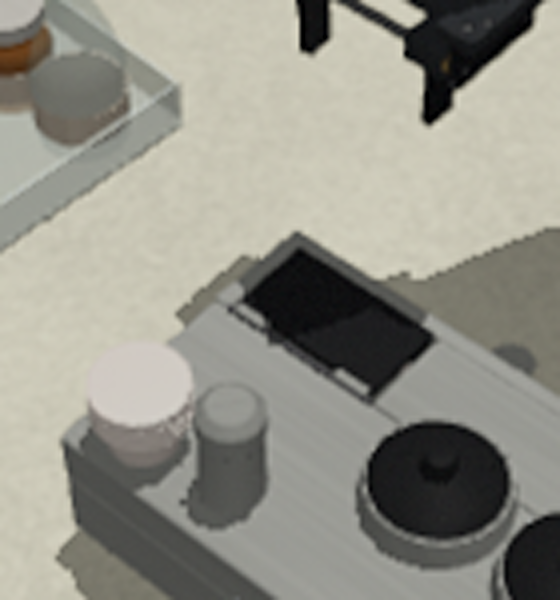

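View pics/wrist9.png

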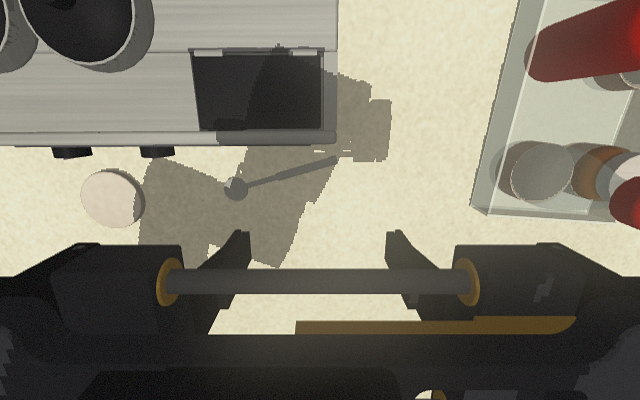

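View pics/top9.png

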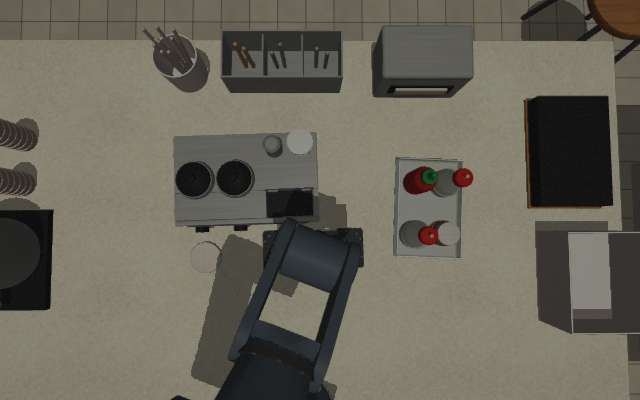

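The flap is flat at (190–323, 50–130) in the wrist view more than a second after release. Everything else is where it was, and the robot is clear.

```bash
python3 -c "
from rig import bot
print(bot.hand_in())"
```

```text
the job is handed in; nothing more can be done
None
```

The sauce warmer is switched off, and I handed the job in at about 15 s of the 48 s allowed. I did everything with the open gripper's left fingertip:

- **Opening the flap:** I pressed it to its stop at about 17 N and it popped open by itself.
- **Rocker:** I pushed down the raised right-hand end. It gave way partway down and then met a hard stop at about 10 N. The picture afterwards showed its left end raised.
- **Closing the flap:** I pushed it over from behind and pressed it down to the stop at about 17 N.

Last checks, about 1.4 s after I began lifting the finger off:

- **Flap:** it lay flat and shut in the scene and wrist views.
- **Loose items:** the shaker, cups, bottles, jar, lid and spoon looked unmoved in the final views. I compared these by eye and did not measure them.
- **Robot:** the gripper was clear of everything, with about 0 N at the wrist.

With the flap shut the rocker could no longer be seen, so its off state rests on the picture taken before closing. No check failed or disagreed, beyond pose estimates from different cameras differing by a few mm.

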